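# Put the chased copper pot away in its niche

### The job

Lift the copper pot off its steel stand by the arched top handle and set it down gently, upright, on the blue felt board in front of the wooden niche, and let go of it there. Then take it by the straight side handle and slide it spout first under the roof until it is fully home against the steel stop, with the side handle pointing out of the niche, and let go. The copper is thin, so grip it lightly and do not drop, bump or tip it, and leave the other things on the bench alone.

Things in the scene. Friction and masses are not known exactly. Their poses are not given: they have to be found in the camera images.
- pot: Closed copper pot with brass bands, loose, 0.36 to 0.59 kg, body 84 mm across and 96 high, 154 high over its fixed arched handle. Origin at the centre of its underside, z up, side handle to -x, spout to +x (61 mm from the axis, 83 up). Grip with 20 to 40 N: over 70 N on a finger dents it, as does over 50 N against the niche or felt, or a drop of over 8 mm. Slide, do not lift, by the side handle.
- pot_top_grip (a point): Centre of the arched handle's dark wooden crossbar, 148 mm above the pot's underside on its axis; axes as the pot's. The bar is 68 mm long (y), 14 wide (x), 12 high (z), 46 mm clear above the lid, with thin brass arms at its ends (y = +-33 to 47). Pinch it from above, fingers closing along x. The pot's weight hangs nearly under it.
- pot_side_grip (a point): Point on the straight, level, dark wooden side handle, 118 mm from the pot's axis towards its -x and 62 mm above its underside; axes as the pot's. The handle is 18 mm wide (y), 16 high (z) and runs from 42 to 142 mm off the axis. Pinch it here from above, fingers closing along y.
- stand: Fixed black steel three-legged stand: round plate 116 mm across, its top 60 mm above the bench, with a lip 8 mm higher round it (104 mm inside). Origin at bench height under its centre. At the start the pot stands on it, its side handle pointing to the right or back towards the robot.
- niche: Fixed wooden niche with a blue felt board before it. Origin at bench height in the middle of the roof's front edge; x points in, y across, z up. Felt: flat, top at z = 8 mm, 180 wide, x = -170 to +130 mm. Roof: x = 0 to 125 mm, underside 180 mm up, top 201 with the copper sheets on it; no room for a hand under it. Side walls 150 mm apart inside. Back open above the stop.
- niche_home (a point): Point on the felt, at x = +45, y = 0, z = 8 mm in the niche's frame, where the centre of the pot's underside is when the pot is fully home; its side handle then sticks out in front of the roof. Axes as the niche's (x points in). A rigid steel stop rail across the back, 25 mm high over the felt, has its front face 42 mm beyond this point.
- hammer: A chasing hammer lying on the bench at the left, about 0.26 m long. Origin at bench height, under its middle; x along its length. Leave alone.
- brush: A hand brush lying on the bench at the left, about 0.2 m long. Origin underneath; x along its length. Leave alone.
- jar: An amber glass jar with black lid, 60 mm across, 85 mm high. Origin at the centre of its underside. Leave alone.
- tin: A green tin, 66 mm across, 75 mm high. Origin at the centre of its underside. Leave alone.
- weight: A brass weight with a knob, 68 mm across, 68 mm high. Origin at the centre of its underside. Leave alone.
Mind the look-alikes: they are no part of the job. What is shaped like the stand but pink, turquoise or white is not meant.

How it is judged:
By the outcome, as a careful person would: the job done as asked, in the order asked, and still so for the second after the job is handed in, with the robot touching nothing.
It also fails if it takes over 61 s, if anything falls off the work surface, if the arm or the gripper's body presses on something with over 40 N, if the wrist force passes 120 N, or if a joint passes its speed limit or range.

### The arm

A 6-joint arm with a two-finger parallel gripper is mounted at the origin on the work surface. World frame = base frame: x ahead of the robot, y to its left, z up, the work surface at z = 0. Lengths are in m, angles in rad, forces in N, time in s.
With the tool pointing down it reaches from about 0.25 to 0.775 m from the base axis. Payload 4 kg.
Tool frame: the origin (TCP) lies between the finger pads; the fingertips stand 11 mm ahead of it and the grasp point (between the pads) lies 8 mm behind it (robot.tip_extent is the z of the fingertips in the tool frame, in m); z points along the fingers, y is the line along which they close (so a half turn about z gives the same grasp; the last joint's range is limited). The gripper opens to 94 mm and grips with 3 to 60 N. Pads are 16 mm wide; open, the fingers measure 119 mm over their backs; the gripper's body (75 mm by 177 mm) begins 78 mm behind the grasp point.
Start: joints at [-1.34, 0.087, 1.371, -0, 1.684, -0.103], TCP at [0.18, -0.52, 0.191] pointing down, gripper open.
Joint ranges: [-3.1, 3.1], [-0.76, 2.03], [0.27, 2.55], [-1.08, 4.22], [0.17, 2.65], [-2.57, 2.57]. Speed limits (rad/s): [2.79, 2.79, 3.14, 3.14, 3.14, 3.14].

### API

Orientations are given as [roll, pitch, yaw] about the fixed x, y, z axes, in that order (R = Rz(yaw) Ry(pitch) Rx(roll)).
In Python, from bench import robot, imaging gives the robot as it stands.
- The arm moves only by the shell command python3 -m pendant 'ROWS'. ROWS is JSON, a list of rows, each a list of 7 numbers: the shift along the world's x, y, z in cm, then the turn, a rotation vector about the world's x, y, z in degrees, then the opening, from 0 (shut) to 1 (fully open). In form: [[dx, dy, dz, ax, ay, az, jaw], ...]. A call has 1 to 8 rows; each row shifts and turns the commanded pose from where the row before left it; what a row does not reach is not made up. A row lasts 1/10 s, in which the tool goes at most 50 mm and 8.59 degrees, less where a joint would pass 70% of its speed; a pose out of reach is approached as far as the arm can. A call is refused whole if a number of a shift passes 5 or a number of a turn 8.59, either way. A call with a gripper value outside its range is refused whole. The fingers move at their own pace and stop on an object; the grip force is fixed at half the most. Time passes only in rows, so rows that do not move let the fingers close. It gives the time, the measured TCP pose, the force, the opening and the grip force at its end, in the units of the state.
- robot.get_obs(): the state, without advancing time (a new reading comes with each control period).
- imaging.snapshot(name): name is "side" or "top"; returns the picture (420x560x3 uint8, red, green, blue); there is no depth.
- imaging.camera_params(name): a dict with "camera_matrix" (3x3 intrinsics, pixels), "R" (3x3) and "t" (3): a world point X has camera coordinates R X + t. Camera axes: x right, y down, z forward; pixel columns grow to the right and rows downward; lengths in m; the calibration is good to about 2 mm. A picture is of the moment at which its call begins. camera_params takes no time and is no camera call.
- robot.close_job(): hands the job in; it is judged then, once.
The state is a dict: "time": time; "joint_positions": joint angles; "qvel": joint speeds; "joint_torque": joint torques, N m; "tool_pos": TCP position; "ee_rot": TCP orientation; "wrist_force": force on the tool from outside, world axes, zero at the start; "wrist_torque": the same for the moment, N m; "width": finger opening in m; "finger_force": force on a finger pad.
Only numpy, scipy, OpenCV 4.12 (cv2) and the standard library are available. Lean on these libraries where they do the work, as an engineer would, in place of code of your own. Each camera call takes 0.05 s, during which the arm holds its last target. There are 200 camera calls.

## Working session

There is one attempt and no reset: what is moved stays moved. The work goes in short steps, Python scripts to look and compute and a shell command to move; the robot and the scene stay as the last step left them, time stands still between calls to the robot, and variables do not carry over. Pictures are saved under pics/ and viewed, at most 14 in all, crops included, and the job is handed in when it is done.

```bash
mkdir -p pics; ls; python3 - <<'E'
from bench import robot, imaging
import cv2,numpy as np
for n in("side","top"):
    cv2.imwrite(f"pics/{n}0.png",imaging.snapshot(n)[:,:,::-1])
    p=imaging.camera_params(n); print(n,np.round(p["camera_matrix"],1).tolist(),np.round(-np.array(p["R"]).T@p["t"],3),np.round(p["R"],2).tolist())
print(robot.get_obs())
E
```

```text
pics
side [[483.8, 0.0, 282.9], [0.0, 483.8, 210.1], [0.0, 0.0, 1.0]] [ 0.053 -1.09   1.211] [[0.93, -0.36, 0.02], [-0.23, -0.64, -0.73], [0.28, 0.68, -0.68]]
top [[499.7, 0.0, 276.4], [0.0, 499.7, 215.3], [0.0, 0.0, 1.0]] [ 0.372 -0.008  1.771] [[-0.03, -1.0, -0.0], [-1.0, 0.03, -0.08], [0.08, 0.0, -1.0]]
{'time': 0.1, 'joint_positions': array([-1.34010050e+00,  8.78813257e-02,  1.37208345e+00,  1.79819960e-05,
        1.68357619e+00, -1.03104753e-01]), 'qvel': array([-7.34773311e-04,  2.13667806e-04, -2.97381374e-03, -3.52584447e-04,
        2.92772274e-04, -7.32584893e-05]), 'joint_torque': array([ 1.69906547e-03, -3.41252482e+01, -3.03301156e+01,  7.19377049e-02,
        3.04430863e-02, -9.43507484e-05]), 'tool_pos': array([ 0.18008235, -0.51914461,  0.18993109]), 'ee_rot': array([-3.13965653e+00, -2.18301125e-04,  3.33802373e-01]), 'wrist_force': array([ 0.62702879,  0.75042393, -0.63738478]), 'wrist_torque': array([-0.00300694,  0.0190732 , -0.00573845]), 'finger_force': 0.0, 'width': 0.09450212414809726}
```

View pics/top0.png

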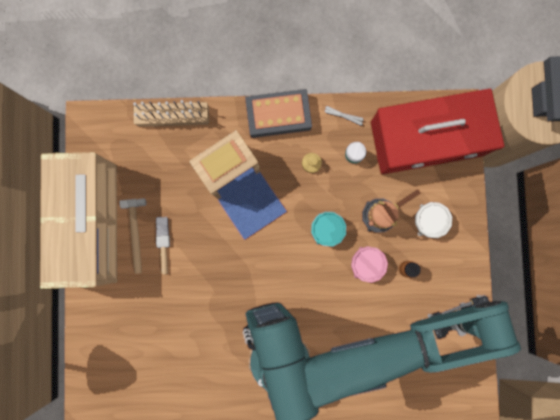

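View pics/side0.png

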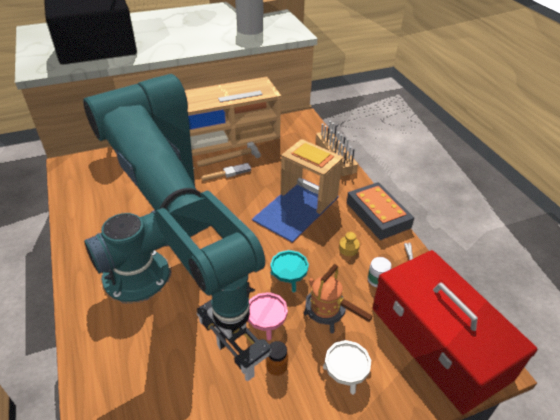

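Top view: the pot is at about (380,215) on a black stand, with its side handle towards (410,197). The niche is at (225,160) and the felt at (252,203). Look-alike stands: turquoise (329,230), pink (370,265) and white (434,220). The black stand holding the pot is the one meant. I'll check that in a close crop.

```bash
python3 - <<'E'
import cv2,numpy as np
t=cv2.imread("pics/top0.png");s=cv2.imread("pics/side0.png")
f=lambda im,x,y,w,h,k:cv2.resize(im[y:y+h,x:x+w],None,fx=k,fy=k,interpolation=cv2.INTER_CUBIC)
a=f(t,345,180,80,60,5);b=f(t,180,120,120,120,2.5);c=f(s,290,250,90,90,4);
C=np.zeros((600,800,3),np.uint8);C[:300,:400]=a;C[300:,:300]=b;C[:360,420:780]=c
d=f(s,245,135,110,110,2.1);C[365:365+d.shape[0],420:420+d.shape[1]]=d[:235]
cv2.imwrite("pics/crop0.png",C)
E
```

```text
(no output)
```

View pics/crop0.png

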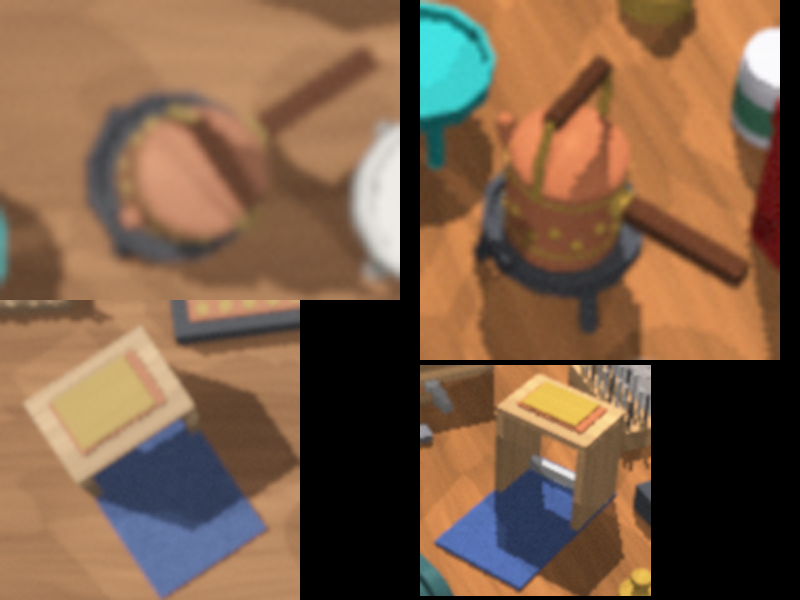

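The crop confirms a copper pot on the black stand. In the top view the crossbar is near (390,212), the side handle tip near (419,191) and the spout near (371,223). The felt's near corners are around (287,211) and (246,238). Next I'll measure these with masks and rays.

```bash
cat > h.py <<'E'
import cv2,numpy as np
from bench import robot,imaging
P={n:imaging.camera_params(n) for n in("top","side")}
def ray(n,u):
    p=P[n];R=np.array(p["R"]);c=-R.T@np.array(p["t"])
    return c,R.T@np.linalg.solve(p["camera_matrix"],[u[0],u[1],1.])
def onz(n,u,z):
    c,d=ray(n,u);return c+d*(z-c[2])/d[2]
def two(u,v):
    c,d=ray("top",u);e,f=ray("side",v)
    s=np.linalg.lstsq(np.c_[d,-f],e-c,rcond=None)[0]
    a,b=c+d*s[0],e+f*s[1];return (a+b)/2,np.linalg.norm(a-b)
def proj(n,X):
    p=P[n];q=np.array(p["camera_matrix"])@(np.array(p["R"])@X+p["t"]);return q[:2]/q[2]
def blobs(im,box,lo,hi,minA=15):
    x,y,w,h=box;hsv=cv2.cvtColor(im[y:y+h,x:x+w],cv2.COLOR_BGR2HSV)
    m=cv2.inRange(hsv,lo,hi);cs=cv2.findContours(m,cv2.RETR_EXTERNAL,cv2.CHAIN_APPROX_NONE)[0]
    return [c.reshape(-1,2)+[x,y] for c in cs if cv2.contourArea(c)>minA]
E
python3 - <<'E'
from h import *
t=cv2.imread("pics/top0.png");s=cv2.imread("pics/side0.png")
# brown handles
for n,im,box in(("top",t,(365,183,65,55)),("side",s,(300,255,90,75))):
    for c in blobs(im,box,(0,90,35),(14,255,115)):
        r=cv2.minAreaRect(c.astype(np.float32));print(n,np.round(r[0],1),np.round(r[1],1),round(r[2]),np.round(cv2.boxPoints(r),1).tolist())
# felt, roof
for n,im,box in(("top",t,(180,120,120,125)),("side",s,(240,135,110,110))):
  for c in blobs(im,box,(105,100,30),(130,255,255),50):
    q=cv2.approxPolyDP(c.astype(np.int32),3,True)[:,0];print(n,"felt",q.tolist(),[np.round(onz(n,u,.008)[:2],3).tolist() for u in q])
E
```

```text
top [409.3 219. ] [27.4 10.7] 41 [[395.5, 214.0], [402.5, 206.0], [423.1000061035156, 224.0], [416.1000061035156, 232.10000610351562]]
top [390.3 212.7] [19.8  3.6] 54 [[383.1000061035156, 205.6999969482422], [386.0, 203.60000610351562], [397.5, 219.6999969482422], [394.5, 221.8000030517578]]
top [408.3 198.2] [ 2.1 23. ] 55 [[398.20001220703125, 203.89999389648438], [417.1000061035156, 190.6999969482422], [418.29998779296875, 192.5], [399.5, 205.6999969482422]]
side [315.9 322.7] [29.1  7.6] 27 [[301.20001220703125, 319.6000061035156], [304.6000061035156, 312.79998779296875], [330.6000061035156, 325.79998779296875], [327.20001220703125, 332.6000061035156]]
side [323.4 311.2] [28.3 12.4] 13 [[308.20001220703125, 314.1000061035156], [311.0, 302.0], [338.6000061035156, 308.3999938964844], [335.79998779296875, 320.3999938964844]]
side [355.5 310.9] [34.   5.9] 29 [[339.20001220703125, 305.3999938964844], [342.0, 300.20001220703125], [371.79998779296875, 316.5], [369.0, 321.6000061035156]]
side [303.5 288.5] [ 7. 19.] 0 [[300.0, 298.0], [300.0, 279.0], [307.0, 279.0], [307.0, 298.0]]
side [381.4 303.3] [52.8 18.6] 84 [[369.20001220703125, 278.1000061035156], [387.70001220703125, 276.0], [393.5, 328.5], [375.1000061035156, 330.5]]
side [329.2 272.8] [ 4.2 19.1] 45 [[321.0, 278.0], [334.5, 264.5], [337.5, 267.5], [324.0, 281.0]]
side [352.4 258.5] [ 5.6 11.2] 37 [[346.79998779296875, 261.29998779296875], [353.5, 252.39999389648438], [358.0, 255.6999969482422], [351.20001220703125, 264.70001220703125]]
top felt [[251, 170], [219, 191], [222, 203], [245, 236], [283, 211], [261, 177]] [[0.671, 0.082], [0.599, 0.198], [0.556, 0.188], [0.436, 0.109], [0.521, -0.027], [0.644, 0.047]]
side felt [[299, 186], [279, 196], [253, 219], [293, 240], [318, 215], [316, 194]] [[0.659, 0.219], [0.565, 0.19], [0.432, 0.105], [0.528, -0.041], [0.66, 0.044], [0.701, 0.153]]
```

```bash
python3 - <<'E'
from h import *
t=cv2.imread("pics/top0.png");s=cv2.imread("pics/side0.png")
b,e=two((390.3,212.7),(329.2,272.8));print("bar",b.round(4),e, "z.208:",onz("top",(390.3,212.7),.211).round(4),onz("side",(329.2,272.8),.211).round(4))
hd,e=two((408.3,198.2),(355.5,310.9));print("handle mid",hd.round(4),e)
A=onz("top",(384.6,204.7),.211);B=onz("top",(396,220.7),.211);print("barlen",np.linalg.norm(A-B),"dir",np.degrees(np.arctan2(*(A-B)[1::-1])))
A=onz("top",(417.7,191.6),.13);B=onz("top",(398.9,204.8),.13);print("handle dir",np.degrees(np.arctan2(*(A-B)[1::-1])),np.linalg.norm(A-B),"tip",A)
d=hd-b;print("bar->handle",np.degrees(np.arctan2(d[1],d[0])),np.hypot(*d[:2]))
# stand: dark grey
def edge(n,c,p,q):
    p,q=np.array(p,float),np.array(q,float);L=np.linalg.norm(q-p);u=(q-p)/L;r=(c-p);a=r@u;k=r@[-u[1],u[0]]
    X=c[(abs(k)<2.5)&(a>4)&(a<L-4)].astype(np.float32);v=cv2.fitLine(X,cv2.DIST_HUBER,0,.01,.01).ravel()
    cen=c.mean(0);nn=np.array([-v[1],v[0]]);o=v[2:]; nn*=np.sign((o-cen)@nn);o=o+.5*nn
    G=onz(n,o,.008)[:2],onz(n,o+v[:2]*10,.008)[:2];return G
def inter(E,F):
    M=np.c_[E[1]-E[0],F[0]-F[1]];return E[0]+(E[1]-E[0])*np.linalg.solve(M,F[0]-E[0])[0]
for n,im,box,fr,rt,lf in(("top",t,(180,120,120,125),((245,236),(283,211)),((283,211),(261,177)),((222,203),(245,236))),("side",s,(240,135,110,110),((253,219),(293,240)),((293,240),(318,215)),((253,219),(279,196)))):
    c=max(blobs(im,box,(105,100,30),(130,255,255),50),key=len)
    E=[edge(n,c,*k) for k in(fr,rt,lf)]
    a,b2=inter(E[0],E[1]),inter(E[0],E[2])
    an=[np.degrees(np.arctan2(*(g[1]-g[0])[::-1]))%180 for g in E]
    print(n,"right",a.round(4),"left",b2.round(4),"w",np.linalg.norm(a-b2).round(4),"ang",np.round(an,1))
# roof top corners
for n,im,q in(("top",t,[(236,130.8),(190,161.2),(212,193.2),(258.8,163.2)]),):
    for u in q: print("roof",onz(n,u,.201)[:2].round(4))
E
```

```text
bar [ 0.4907 -0.3616  0.2098] 0.005490556744799959 z.208: [ 0.488  -0.3603  0.211 ] [ 0.4929 -0.3632  0.211 ]
handle mid [ 0.542  -0.4431  0.1198] 0.0017238856593281412
barlen 0.06107072167084463 dir 32.965477229465456
handle dir -56.860384222422674 0.07649754923349329 tip [ 0.56107261 -0.47214895  0.13      ]
bar->handle -57.8103888825742 0.09630046521387228
top right [ 0.5221 -0.0307] left [0.4333 0.1106] w 0.1669 ang [122.1  32.3  32.2]
side right [ 0.5217 -0.0439] left [0.4274 0.1062] w 0.1773 ang [122.1  32.6  31.6]
roof [0.7657 0.1169]
roof [0.6722 0.2654]
roof [0.5677 0.1975]
roof [0.659 0.047]
```

```bash
python3 -m pendant '[[0,0,3,0,0,0,1],[0,0,3,0,0,0,1],[0,0,3,0,0,0,1],[3,1.5,0,0,0,4,1],[3,1.5,0,0,0,4,1],[3,1.5,0,0,0,4,1],[3,1.5,0,0,0,1.5,1],[3,1.5,0,0,0,0,1]]' && python3 -m pendant '[[3,1.5,0,0,0,0,1],[3,1.5,0,0,0,0,1],[3,1.5,0,0,0,0,1],[3,1.5,0,0,0,0,1],[3,1.5,0,0,0,0,1],[1,0.8,0,0,0,0,1],[0,0,0,0,0,0,1],[0,0,0,0,0,0,1]]'; python3 -c "
from bench import robot;o=robot.get_obs();print(o['tool_pos'],o['ee_rot'],o['joint_positions'])"
```

```text
time: 0.9
tool_pos: [0.3312, -0.4438, 0.2804]
ee_rot: [-3.141, -0.0, 0.57]
wrist_force: [-0.4, -0.1, -0.5]
width: 0.0938
finger_force: 0.0
time: 1.7
tool_pos: [0.4894, -0.3621, 0.2808]
ee_rot: [-3.141, 0.001, 0.569]
wrist_force: [-0.7, 0.1, 0.1]
width: 0.094
finger_force: 0.0
[ 0.48936092 -0.36207951  0.28080824] [-3.14124248e+00  1.08912149e-03  5.68911603e-01] [-7.29544349e-01  2.23603236e-01  1.03925989e+00 -1.00211769e-03
  1.87935961e+00  2.72036533e-01]
```

```bash
python3 -m pendant '[[0,0,-2,0,0,0,1],[0,0,-2,0,0,0,1],[0,0,-2,0,0,0,1],[0,0,-1,0,0,0,1],[0,0,-1,0,0,0,1],[0,0,0,0,0,0,1],[0,0,0,0,0,0,1]]'; python3 - <<'E'
from h import *
a=imaging.snapshot("side")[:,:,::-1];b=imaging.snapshot("top")[:,:,::-1]
C=np.zeros((400,800,3),np.uint8);C[:]=np.hstack([cv2.resize(a[230:330,280:380],(400,400),interpolation=2),cv2.resize(b[160:260,340:440],(400,400),interpolation=2)])
cv2.imwrite("pics/g1.png",C)
E
```

```text
time: 2.4
tool_pos: [0.4901, -0.3621, 0.2018]
ee_rot: [3.14, -0.0, 0.569]
wrist_force: [0.2, -0.8, 1.1]
width: 0.0943
finger_force: 0.0
```

View pics/g1.png

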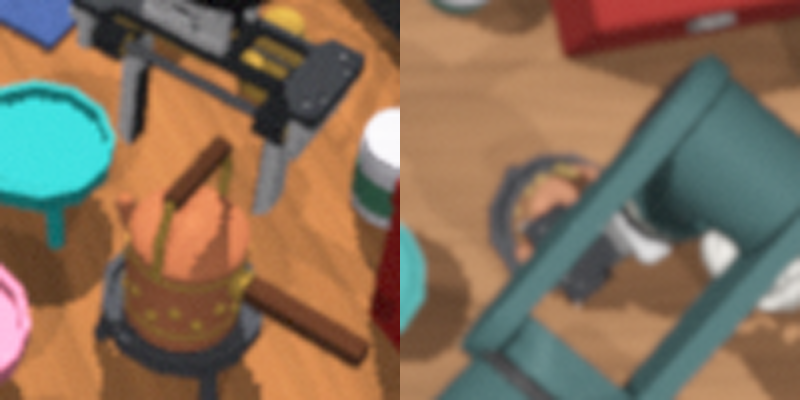

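The bar lies midway between the fingers: the tips are at crop (130,135) and (265,210), and the bar centre is at (200,170). Closing in stages.

```bash
python3 -m pendant '[[0,0,0,0,0,0,0.5],[0,0,0,0,0,0,0.22],[0,0,0,0,0,0,0.22],[0,0,0,0,0,0,0.22],[0,0,0,0,0,0,0.22],[0,0,0,0,0,0,0.22]]' && python3 -m pendant '[[0,0,0,0,0,0,0.16],[0,0,0,0,0,0,0.14],[0,0,0,0,0,0,0.1],[0,0,0,0,0,0,0],[0,0,0,0,0,0,0],[0,0,0,0,0,0,0]]'
```

```text
time: 3.1
tool_pos: [0.4902, -0.3616, 0.2009]
ee_rot: [-3.142, 0.0, 0.569]
wrist_force: [0.2, 0.3, -0.3]
width: 0.0497
finger_force: 0.0
time: 3.7
tool_pos: [0.4902, -0.3617, 0.201]
ee_rot: [3.141, 0.0, 0.569]
wrist_force: [-0.0, 0.2, 0.0]
width: 0.002
finger_force: 0.0
```

```bash
python3 - <<'E'
from h import *
a=imaging.snapshot("side")[:,:,::-1];b=imaging.snapshot("top")[:,:,::-1]
C=np.hstack([cv2.resize(a[240:320,290:370],(400,400),interpolation=2),cv2.resize(b[180:240,360:420],(400,400),interpolation=2)])
cv2.imwrite("pics/g2.png",C)
o=robot.get_obs();print(o['width'],o['tool_pos'],proj("side",[.4905,-.3615,.208]),proj("side",o['tool_pos']))
E
```

```text
0.000441838208794911 [ 0.49019819 -0.36164417  0.20098814] [328.03698174 273.29388203] [327.7357737  275.04316821]
```

View pics/g2.png

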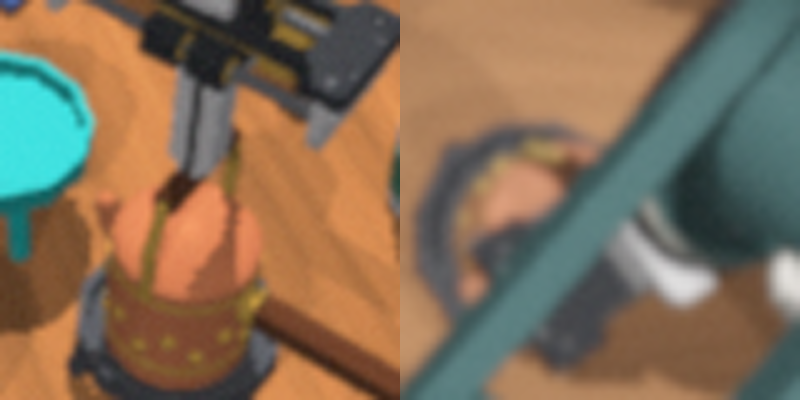

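```bash
python3 - <<'E'
from h import *
print(robot.tip_extent)
for z in(.19,.201,.214,.22,.23): print(z,proj("side",[.4902,-.3616,z]),proj("top",[.4902,-.3616,z]))
s=cv2.imread("pics/side0.png")
# stand plate / lip, pot bottom check: predicted axis points
for z in(.06,.068,.156,.214): print(z,proj("side",[.4902,-.3616,z]))
b=imaging.snapshot("side")[:,:,::-1]
print([np.round(cv2.minAreaRect(c.astype(np.float32))[0],1) for c in blobs(b,(315,255,30,35),(0,90,35),(14,255,115),3)])
# bar ends, triangulated
for u,v in(((384.6,204.7),(336,266)),((396,220.7),(322.5,279.5)),((417.7,191.6),(370.4,319)),((398.9,204.8),(340.6,302.8))): print(two(u,v))
E
```

```text
0.011
0.19 [327.38438288 277.63918143] [389.20874782 212.53897887]
0.201 [327.72976911 275.02818487] [389.97820203 212.25581508]
0.214 [328.14309451 271.90359249] [390.90150568 211.91603376]
0.22 [328.33576843 270.4470464 ] [391.33284056 211.75729991]
0.23 [328.65961116 267.99891103] [392.0591594  211.49001019]
0.06 [323.5820288  306.38362053]
0.068 [323.80210331 304.71993581]
0.156 [326.34129453 285.52455694]
0.214 [328.14309451 271.90359249]
[array([325., 277.])]
(array([ 0.51748966, -0.34561074,  0.20907372]), np.float64(0.0077982736949419795))
(array([ 0.46427934, -0.37755468,  0.21134697]), np.float64(0.003976088457664921))
(array([ 0.56616525, -0.47770968,  0.11629044]), np.float64(0.007611403575573146))
(array([ 0.51732254, -0.40843867,  0.12436569]), np.float64(0.005208374787185487))
```

The closed fingers hide the middle of the bar: fingertip at side pixel (329,275), bar centre at (329,273). So the tips must be above the bar, higher than the TCP reading implies. I'll open, go 2 cm lower and close again.

```bash
python3 -m pendant '[[0,0,0,0,0,0,1],[0,0,0,0,0,0,1],[0,0,0,0,0,0,1],[0,0,0,0,0,0,1],[0,0,0,0,0,0,1],[0,0,0,0,0,0,1],[0,0,0,0,0,0,1],[0,0,0,0,0,0,1]]' && python3 -m pendant '[[0,0,0,0,0,0,1],[0,0,0,0,0,0,1],[0,0,-1,0,0,0,1],[0,0,-1,0,0,0,1],[0,0,0,0,0,0,1],[0,0,0,0,0,0,1]]'; python3 - <<'E'
from h import *
a=imaging.snapshot("side")[:,:,::-1]
cv2.imwrite("pics/g3.png",cv2.resize(a[225:325,280:380],(600,600),interpolation=2))
p=robot.get_obs()['tool_pos']; u=np.array([.54,-.84,0])
for s in(-.047,.047,-.0595,.0595): print(s,((proj("side",p+u*s-[0,0,.011])-[280,225])*6).round())
E
```

```text
time: 4.65
tool_pos: [0.4902, -0.3617, 0.201]
ee_rot: [3.142, -0.0, 0.569]
wrist_force: [-1.0, -0.7, 0.1]
width: 0.0612
finger_force: 0.0
time: 5.25
tool_pos: [0.4898, -0.3613, 0.1799]
ee_rot: [-3.14, 0.001, 0.569]
wrist_force: [0.4, 0.1, 1.2]
width: 0.0938
finger_force: 0.0
-0.047 [194. 296.]
0.047 [369. 394.]
-0.0595 [172. 284.]
0.0595 [393. 407.]
```

View pics/g3.png

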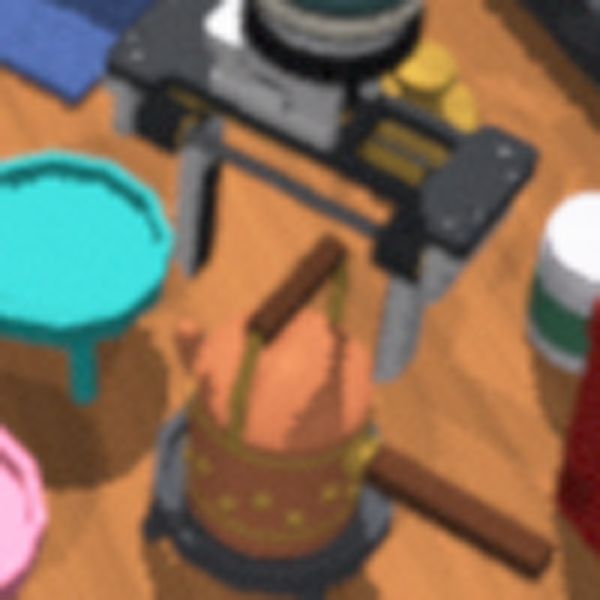

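The fingertips, at crop (188,272) and (388,380), appear about 13 mm higher than the readings imply. They straddle the bar centre (298,287) roughly 20 mm below it, which is the right depth. Closing.

```bash
python3 -m pendant '[[0,0,-0.3,0,0,0,0.5],[0,0,0,0,0,0,0.3],[0,0,0,0,0,0,0.3],[0,0,0,0,0,0,0.3],[0,0,0,0,0,0,0.3],[0,0,0,0,0,0,0.3],[0,0,0,0,0,0,0.3],[0,0,0,0,0,0,0.2]]' && python3 -m pendant '[[0,0,0,0,0,0,0.16],[0,0,0,0,0,0,0.14],[0,0,0,0,0,0,0.12],[0,0,0,0,0,0,0],[0,0,0,0,0,0,0]]'
```

```text
time: 6.1
tool_pos: [0.4902, -0.3617, 0.178]
ee_rot: [3.141, -0.0, 0.569]
wrist_force: [-0.2, 0.0, 0.5]
width: 0.0332
finger_force: 0.0
time: 6.6
tool_pos: [0.49, -0.3615, 0.1779]
ee_rot: [-3.141, 0.0, 0.569]
wrist_force: [-0.7, 0.7, 0.1]
width: 0.0134
finger_force: 30.0
```

```bash
python3 -m pendant '[[0,0,0,0,0,0,0],[0,0,0.5,0,0,0,0],[0,0,0.5,0,0,0,0],[0,0,1,0,0,0,0],[0,0,1,0,0,0,0],[0,0,1,0,0,0,0],[0,0,0,0,0,0,0],[0,0,0,0,0,0,0]]'; python3 - <<'E'
from h import *
a=imaging.snapshot("side")[:,:,::-1]
cv2.imwrite("pics/g4.png",cv2.resize(a[225:325,280:380],(400,400),interpolation=2))
o=robot.get_obs();print(o['wrist_torque'],o['wrist_force'])
E
```

```text
time: 7.4
tool_pos: [0.4904, -0.3619, 0.2187]
ee_rot: [3.14, -0.0, 0.569]
wrist_force: [0.8, 0.1, -4.2]
width: 0.0137
finger_force: 30.0
[-0.04465837 -0.00048813  0.00038432] [ 0.54922877  0.45535868 -4.0213933 ]
```

View pics/g4.png

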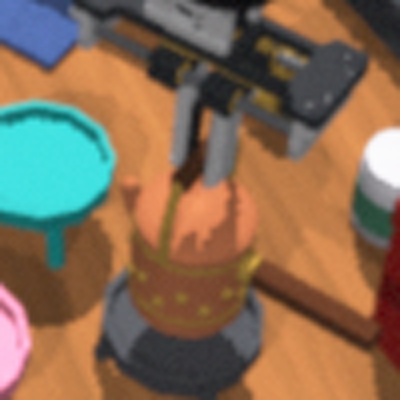

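The pot hangs upright and clear of the stand, weighing about 4.2 N. Carrying it over, higher and turning −82°, because joint 6 limits the full −90°.

```bash
python3 -m pendant '[[0,0,1,0,0,0,0],[0,0,2,0,0,0,0],[0,0,2,0,0,0,0],[0,0.5,1,0,0,-1,0],[0.2,1.2,0,0,0,-3,0],[0.2,2,0,0,0,-4,0],[0.2,2.2,0,0,0,-4,0],[0.2,2.2,0,0,0,-4,0]]' && python3 -m pendant '[[0.2,2.2,0,0,0,-4,0],[0.2,2.2,0,0,0,-4,0],[0.2,2.2,0,0,0,-4,0],[0.2,2.2,0,0,0,-4,0],[0.2,2.2,0,0,0,-4,0],[0.2,2.2,0,0,0,-4,0],[0.2,2.2,0,0,0,-4,0],[0.2,2.2,0,0,0,-4,0]]' && python3 -m pendant '[[0.3,2.2,0,0,0,-4,0],[0.3,2.2,0,0,0,-4,0],[0.3,2.2,0,0,0,-4,0],[0.3,2.2,0,0,0,-4,0],[0.3,2.2,0,0,0,-4,0],[0.3,2.2,0,0,0,-4,0],[0.3,2,0,0,0,-4,0],[0,0,0,0,0,0,0]]'; python3 -c "
from bench import robot;o=robot.get_obs();print(o['tool_pos'],o['ee_rot'],o['joint_positions'],o['wrist_torque'])"
```

```text
time: 8.25
tool_pos: [0.498, -0.2795, 0.2777]
ee_rot: [-3.141, 0.0, 0.286]
wrist_force: [-0.6, 1.1, -3.0]
width: 0.0139
finger_force: 30.0
time: 9.05
tool_pos: [0.5138, -0.1033, 0.2779]
ee_rot: [-3.141, 0.001, -0.272]
wrist_force: [0.1, -0.5, -3.8]
width: 0.0137
finger_force: 30.0
time: 9.85
tool_pos: [0.5348, 0.0499, 0.2777]
ee_rot: [-3.141, 0.002, -0.754]
wrist_force: [1.2, -0.7, -3.5]
width: 0.0137
finger_force: 30.0
[0.5347983  0.04993572 0.27774176] [-3.14124574e+00  1.68562177e-03 -7.53899699e-01] [-1.34213547e-02  5.87022132e-02  1.23070602e+00  1.45072768e-03
  1.85319433e+00  2.31167852e+00] [-0.0990805  -0.16775406  0.01344636]
```

```bash
python3 -m pendant '[[0,1,0,0,0,-3.5,0],[0,1.1,0,0,0,-3.5,0],[0,0,-1,0,0,0,0],[0,0,-2,0,0,0,0],[0,0,-2,0,0,0,0],[0,0,-2,0,0,0,0],[0,0,-1,0,0,0,0],[0,0,0,0,0,0,0]]'; python3 - <<'E'
from h import *
a=imaging.snapshot("side")[:,:,::-1];b=imaging.snapshot("top")[:,:,::-1]
cv2.imwrite("pics/g5.png",np.hstack([cv2.resize(a[130:260,220:350],(400,400),interpolation=2),cv2.resize(b[110:260,170:320],(400,400),interpolation=2)]))
o=robot.get_obs();print(o['tool_pos'],o['joint_positions'][5])
E
```

```text
time: 10.65
tool_pos: [0.5337, 0.0676, 0.1955]
ee_rot: [3.137, 0.003, -0.879]
wrist_force: [0.1, 0.6, -4.1]
width: 0.0136
finger_force: 30.0
[0.53537893 0.06786298 0.19844339] 2.471134675611884
```

View pics/g5.png

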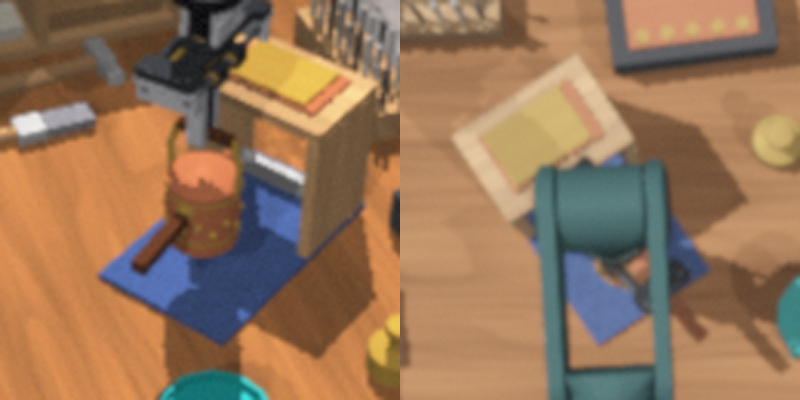

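The pot hangs over the felt in front of the niche with its spout towards the opening. Lowering it.

```bash
python3 -m pendant '[[0,0,-1.5,0,0,0,0],[0,0,-2,0,0,0,0],[0,0,-1.5,0,0,0,0],[0,0,-1,0,0,0,0],[0,0,-0.5,0,0,0,0],[0,0,0,0,0,0,0],[0,0,0,0,0,0,0]]' && python3 -m pendant '[[0,0,-0.2,0,0,0,0],[0,0,-0.2,0,0,0,0],[0,0,0,0,0,0,0]]' && python3 -m pendant '[[0,0,-0.2,0,0,0,0],[0,0,0,0,0,0,0]]'
```

```text
time: 11.45
tool_pos: [0.5357, 0.0684, 0.1337]
ee_rot: [-3.141, -0.001, -0.879]
wrist_force: [0.7, 0.3, -3.4]
width: 0.0139
finger_force: 30.0
time: 11.75
tool_pos: [0.5352, 0.0683, 0.129]
ee_rot: [3.141, -0.0, -0.879]
wrist_force: [0.2, 0.2, -3.8]
width: 0.0139
finger_force: 30.0
time: 11.95
tool_pos: [0.535, 0.0683, 0.1267]
ee_rot: [3.141, 0.0, -0.879]
wrist_force: [-0.2, 0.5, -3.8]
width: 0.0137
finger_force: 30.0
```

```bash
for i in 1 2 3; do :; done; python3 -m pendant '[[0,0,-0.1,0,0,0,0],[0,0,0,0,0,0,0]]' && python3 -m pendant '[[0,0,-0.1,0,0,0,0],[0,0,0,0,0,0,0]]'
```

```text
time: 12.15
tool_pos: [0.5352, 0.0684, 0.126]
ee_rot: [-3.142, -0.0, -0.879]
wrist_force: [1.2, 0.2, -3.4]
width: 0.0139
finger_force: 30.0
time: 12.35
tool_pos: [0.5356, 0.0685, 0.1259]
ee_rot: [-3.14, -0.001, -0.879]
wrist_force: [-0.4, 1.3, -0.3]
width: 0.0139
finger_force: 30.0
```

Contact at the expected height. Releasing, then rising straight up.

```bash
python3 -m pendant '[[0,0,0,0,0,0,0.2],[0,0,0,0,0,0,0.3],[0,0,0,0,0,0,0.5],[0,0,0,0,0,0,0.8],[0,0,0,0,0,0,1],[0,0,0,0,0,0,1],[0,0,0,0,0,0,1],[0,0,0,0,0,0,1]]' && python3 -m pendant '[[0,0,0,0,0,0,1],[0,0,1,0,0,0,1],[0,0,3,0,0,0,1],[0,0,3,0,0,0,1],[0,0,3,0,0,0,1],[0,0,3,0,0,0,1],[-2,-3,0,0,0,0,1],[-3,-4,0,0,0,0,1]]' && python3 -m pendant '[[-2,-4,0,0,0,8,1],[-1,-4,0,0,0,8,1],[0,-3,0,0,0,8,1],[0,-3,0,0,0,8,1],[0,-2,0,0,0,8,1],[0,0,0,0,0,0,1]]'; python3 - <<'E'
from h import *
a=imaging.snapshot("side")[:,:,::-1];b=imaging.snapshot("top")[:,:,::-1]
cv2.imwrite("pics/s6f.png",a);cv2.imwrite("pics/t6f.png",b)
cv2.imwrite("pics/g6.png",np.hstack([cv2.resize(a[130:260,220:350],(400,400),interpolation=2),cv2.resize(b[140:260,190:310],(400,400),interpolation=2)]))
o=robot.get_obs();print(o['tool_pos'],o['ee_rot'])
for n,im,box in(("top",b,(200,150,110,100)),("side",a,(230,140,110,110))):
    for c in blobs(im,box,(0,90,35),(14,255,115)):
        r=cv2.minAreaRect(c.astype(np.float32));print(n,np.round(r[0],1),np.round(r[1],1),np.round(cv2.boxPoints(r),1).tolist())
E
```

```text
time: 13.15
tool_pos: [0.5352, 0.0683, 0.125]
ee_rot: [3.141, 0.0, -0.879]
wrist_force: [0.9, -0.5, 0.0]
width: 0.0716
finger_force: 0.0
time: 13.95
tool_pos: [0.4861, -0.0015, 0.2569]
ee_rot: [-3.139, -0.003, -0.876]
wrist_force: [0.0, -1.6, -0.3]
width: 0.0945
finger_force: 0.0
time: 14.55
tool_pos: [0.4564, -0.1605, 0.2555]
ee_rot: [3.141, -0.0, -0.196]
wrist_force: [-0.2, -0.0, -0.4]
width: 0.0938
finger_force: 0.0
[ 0.45663964 -0.1582613   0.2555847 ] [-3.14115936e+00 -5.28716897e-04 -1.96049940e-01]
top [270.7 221.1] [13.   5.8] [[263.6000061035156, 220.8000030517578], [266.20001220703125, 215.60000610351562], [277.79998779296875, 221.39999389648438], [275.20001220703125, 226.60000610351562]]
top [255.2 202.7] [ 1.8 19.1] [[247.3000030517578, 208.10000610351562], [261.8999938964844, 195.89999389648438], [263.1000061035156, 197.3000030517578], [248.39999389648438, 209.5]]
top [266.6 162.7] [37.1 13.9] [[246.89999389648438, 161.6999969482422], [252.5, 148.89999389648438], [286.3999938964844, 163.8000030517578], [280.79998779296875, 176.60000610351562]]
side [274.8 222.4] [14.4 27.2] [[261.8999938964844, 230.8000030517578], [275.0, 207.0], [287.6000061035156, 213.89999389648438], [274.5, 237.8000030517578]]
side [327.  224.5] [23.3 47.4] [[302.0, 233.0], [335.5, 199.5], [352.0, 216.0], [318.5, 249.5]]
side [240.9 156.7] [10.3 26.2] [[226.8000030517578, 156.3000030517578], [251.5, 147.39999389648438], [255.0, 157.0], [230.39999389648438, 166.0]]
side [239.  147.5] [ 9. 18.] [[230.0, 143.0], [248.0, 143.0], [248.0, 152.0], [230.0, 152.0]]
side [266.  150.5] [21. 24.] [[254.0, 140.0], [278.0, 140.0], [278.0, 161.0], [254.0, 161.0]]
```

View pics/g6.png

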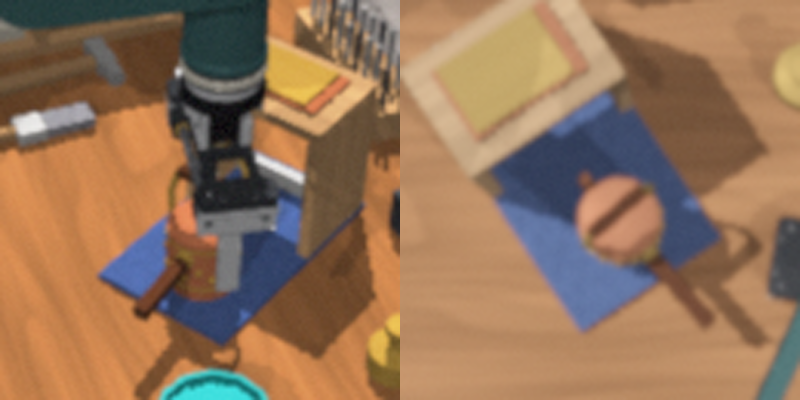

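The pot stands upright on the felt: bar at top pixel (255,203), side handle towards (278,222), sitting right of the felt's centreline. Now measuring the pot's position, yaw and side grip in the niche frame.

```bash
python3 - <<'E'
from h import *
b=cv2.imread("pics/t6f.png")
bar=onz("top",(255.2,202.7),.158);print("bar",bar.round(4))
e1,e2=onz("top",(262.5,196.6),.158),onz("top",(247.9,208.8),.158);d=e1-e2;print("bar ang",np.degrees(np.arctan2(d[1],d[0])),np.linalg.norm(d))
# handle mask wider
for c in blobs(b,(255,205,35,35),(0,60,40),(16,200,115),8):
    r=cv2.minAreaRect(c.astype(np.float32));print(np.round(r[0],1),np.round(cv2.boxPoints(r),1).tolist())
# from crop: handle root (655,262) tip (708,322)
f=lambda x,y:((x-400)/3.3333+190,y/3.3333+140)
A=onz("top",f(655,262),.075);B=onz("top",f(708,320),.075);d=B-A;print("handle",A.round(4),B.round(4),np.degrees(np.arctan2(d[1],d[0])))
sp=onz("top",f(586,180),.091);print("spout",sp.round(4),np.degrees(np.arctan2(*(sp-bar)[1::-1])),np.degrees(np.arctan2(*(bar-B)[1::-1])),np.hypot(*(bar-B)[:2]))
# niche from this top picture
fr,fl,br,bl=[onz("top",f(*q),.201)[:2] for q in((627,77),(473,175),(555,-22),(408,78))]
print("roof",fr.round(4),fl.round(4),((fr+fl)/2).round(4),np.degrees(np.arctan2(*(fl-fr)[::-1]))-90)
for O in((.616,.122),(.6134,.1223)):
  for a in(32.3,33):
    c,s=np.cos(np.radians(a)),np.sin(np.radians(a));R=np.array([[c,s],[-s,c]]);print(O,a,"pot in niche",(R@(bar[:2]-O)).round(4),"spout",(R@(sp[:2]-O)).round(4))
E
```

```text
bar [0.5378 0.0637 0.158 ]
bar ang -51.64729523324603 0.06172060867186844
[269.3 220.2] [[260.70001220703125, 218.39999389648438], [264.0, 213.10000610351562], [278.0, 221.89999389648438], [274.70001220703125, 227.1999969482422]]
handle [0.4908 0.0304 0.075 ] [ 0.43   -0.0218  0.075 ] -139.32338158741192
spout [0.5752 0.0976 0.091 ] 42.25482291847888 38.43415784739446 0.13756201999399306
roof [0.6594 0.0492] [0.5699 0.1978] [0.6146 0.1235] 31.040148909484316
(0.616, 0.122) 32.3 pot in niche [-0.0973 -0.0075] spout [-0.0475  0.0012]
(0.616, 0.122) 33 pot in niche [-0.0974 -0.0063] spout [-0.0475  0.0018]
(0.6134, 0.1223) 32.3 pot in niche [-0.0953 -0.0091] spout [-0.0455 -0.0004]
(0.6134, 0.1223) 33 pot in niche [-0.0954 -0.008 ] spout [-0.0455  0.0002]
```

```bash
python3 -m pendant '[[-0.2,2,0,0,0,7,1],[-0.2,2,0,0,0,7,1],[-0.2,2,0,0,0,7,1],[-0.1,2,0,0,0,7,1],[-0.1,2,0,0,0,7,1],[-0.1,2,0,0,0,7,1],[-0.2,2,0,0,0,7,1],[0,0.9,0,0,0,1.8,1]]' && python3 -m pendant '[[0,0,-3,0,0,0,1],[0,0,-3,0,0,0,1],[0,0,-3,0,0,0,1],[0,0,-3,0,0,0,1],[0,0,-2,0,0,0,1],[0,0,0,0,0,0,1],[0,0,0,0,0,0,1]]'; python3 - <<'E'
from h import *
a=imaging.snapshot("side")[:,:,::-1];b=imaging.snapshot("top")[:,:,::-1]
cv2.imwrite("pics/g7.png",np.hstack([cv2.resize(a[150:250,220:320],(400,400),interpolation=2),cv2.resize(b[170:270,220:320],(400,400),interpolation=2)]))
o=robot.get_obs();print(o['tool_pos'],o['ee_rot'])
E
```

```text
time: 15.45
tool_pos: [0.4452, -0.0069, 0.2557]
ee_rot: [3.141, -0.001, 0.697]
wrist_force: [0.4, 0.1, 0.5]
width: 0.0943
finger_force: 0.0
time: 16.15
tool_pos: [0.4458, -0.0091, 0.1156]
ee_rot: [3.141, -0.0, 0.693]
wrist_force: [-0.2, 0.1, -0.1]
width: 0.0936
finger_force: 0.0
[ 0.44680655 -0.00944638  0.1169301 ] [ 3.13903677e+00 -2.18392957e-03  6.93297523e-01]
```

View pics/g7.png

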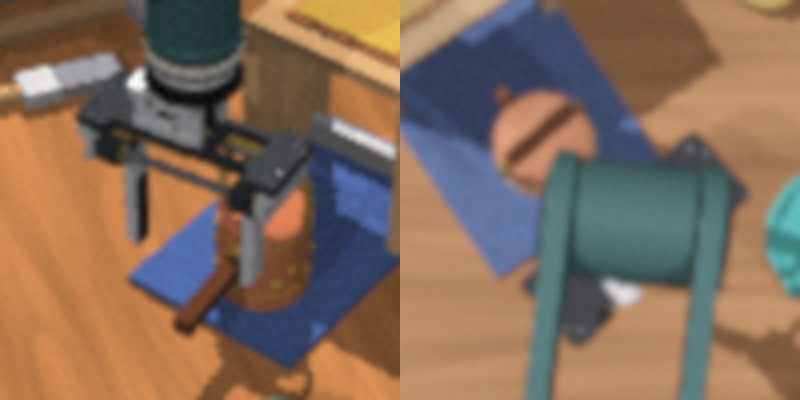

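The fingers straddle the side handle, with the tip midpoint heading for the grip point near side pixel (269,227). Lowering and closing gently.

```bash
python3 -m pendant '[[0,0,-2,0,0,0,1],[0,0,-2,0,0,0,1],[0,0,-1.5,0,0,0,0.9],[0,0,-1,0,0,0,0.8],[0,0,-0.6,0,0,0,0.7],[0,0,-0.5,0,0,0,0.6],[0,0,0,0,0,0,0.5],[0,0,0,0,0,0,0.4]]' && python3 -m pendant '[[0,0,0,0,0,0,0.3],[0,0,0,0,0,0,0.3],[0,0,0,0,0,0,0.26],[0,0,0,0,0,0,0.22],[0,0,0,0,0,0,0.2],[0,0,0,0,0,0,0.18],[0,0,0,0,0,0,0.16]]'
```

```text
time: 17.05
tool_pos: [0.4461, -0.0095, 0.0397]
ee_rot: [3.141, -0.001, 0.694]
wrist_force: [-0.0, 0.2, -0.4]
width: 0.0499
finger_force: 0.0
time: 17.75
tool_pos: [0.4458, -0.0096, 0.0391]
ee_rot: [3.141, -0.0, 0.694]
wrist_force: [1.5, -0.3, 0.2]
width: 0.0174
finger_force: 30.0
```

```bash
python3 -m pendant '[[0,0,0,0,0,0,0],[-0.1,0.4,0,0,0,-1.5,0],[-0.2,0.6,0,0,0,-1.9,0],[-0.2,0.6,0,0,0,-1.9,0],[-0.1,0.5,0,0,0,-1.9,0],[0,0,0,0,0,0,0],[0,0,0,0,0,0,0]]';  python3 - <<'E'
from h import *
b=imaging.snapshot("top")[:,:,::-1];a=imaging.snapshot("side")[:,:,::-1]
cv2.imwrite("pics/g8.png",np.hstack([cv2.resize(a[130:250,220:340],(400,400),interpolation=2),cv2.resize(b[130:250,180:300],(400,400),interpolation=2)]))
for c in blobs(b,(230,180,45,45),(0,90,35),(14,255,115)):
    r=cv2.minAreaRect(c.astype(np.float32));q=onz("top",r[0],.158)[:2];print(np.round(r[0],1),np.round(r[1]),r[2],q.round(4),
      np.array([[.845,.534],[-.534,.845]])@(q-[.6155,.1225]))
E
```

```text
time: 18.45
tool_pos: [0.4395, 0.0115, 0.0391]
ee_rot: [3.142, 0.0, 0.569]
wrist_force: [-0.3, -1.1, 1.8]
width: 0.0177
finger_force: 30.0
[251.3 203.2] [ 2. 19.] 56.30992889404297 [0.5367 0.0765] [-0.09120516  0.00318582]
```

View pics/g8.png

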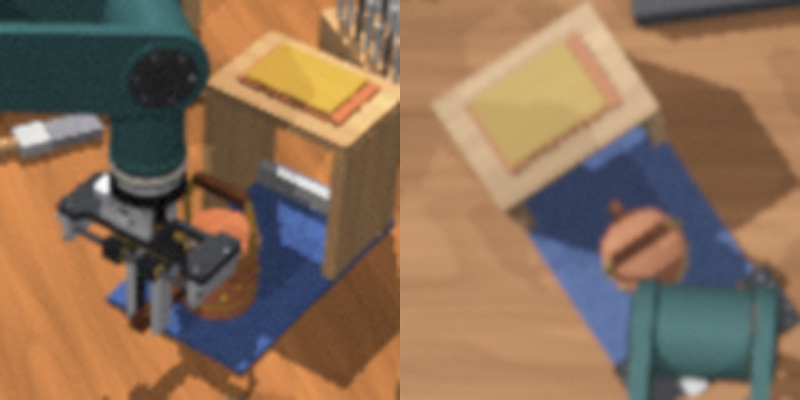

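The pot is centred and aligned (niche frame x −91 mm, y +3 mm). Sliding it in.

```bash
python3 -m pendant '[[0.4,0.25,0,0,0,0,0],[0.85,0.54,0,0,0,0,0],[0.85,0.54,0,0,0,0,0],[0.85,0.54,0,0,0,0,0],[0.85,0.54,0,0,0,0,0],[0.85,0.54,0,0,0,0,0],[0.85,0.54,0,0,0,0,0],[0.4,0.25,0,0,0,0,0]]' && python3 -m pendant '[[0.85,0.54,0,0,0,0,0],[0.85,0.54,0,0,0,0,0],[0.85,0.54,0,0,0,0,0],[0.85,0.54,0,0,0,0,0],[0.4,0.25,0,0,0,0,0],[0.4,0.25,0,0,0,0,0],[0,0,0,0,0,0,0]]'
```

```text
time: 19.35
tool_pos: [0.4995, 0.0496, 0.039]
ee_rot: [3.142, -0.0, 0.569]
wrist_force: [-4.2, -2.0, 4.4]
width: 0.0177
finger_force: 30.0
time: 20.05
tool_pos: [0.5415, 0.0761, 0.039]
ee_rot: [3.141, -0.001, 0.569]
wrist_force: [-0.2, -1.6, 1.1]
width: 0.0184
finger_force: 30.0
```

```bash
python3 -m pendant '[[0.25,0.16,0,0,0,0,0],[0.25,0.16,0,0,0,0,0],[0.25,0.16,0,0,0,0,0],[0,0,0,0,0,0,0]]' && python3 -m pendant '[[0.17,0.11,0,0,0,0,0],[0.17,0.11,0,0,0,0,0]]'&& python3 -m pendant '[[0.1,0.06,0,0,0,0,0],[0,0,0,0,0,0,0]]'&& python3 -m pendant '[[0.1,0.06,0,0,0,0,0],[0,0,0,0,0,0,0]]'
```

```text
time: 20.45
tool_pos: [0.5485, 0.0806, 0.039]
ee_rot: [3.141, -0.001, 0.568]
wrist_force: [-1.2, -0.7, 4.4]
width: 0.0175
finger_force: 30.0
time: 20.65
tool_pos: [0.5515, 0.0825, 0.0391]
ee_rot: [3.141, 0.0, 0.568]
wrist_force: [-3.9, -1.7, 4.7]
width: 0.0178
finger_force: 30.0
time: 20.85
tool_pos: [0.5527, 0.0833, 0.039]
ee_rot: [3.141, -0.0, 0.568]
wrist_force: [-3.2, -2.4, 4.0]
width: 0.0179
finger_force: 30.0
time: 21.05
tool_pos: [0.5536, 0.0838, 0.039]
ee_rot: [3.142, -0.0, 0.568]
wrist_force: [-3.2, -2.7, 4.7]
width: 0.0177
finger_force: 30.0
```

```bash
python3 -m pendant '[[0.1,0.06,0,0,0,0,0],[0,0,0,0,0,0,0]]'&& python3 -m pendant '[[0.1,0.06,0,0,0,0,0],[0,0,0,0,0,0,0]]'
```

```text
time: 21.25
tool_pos: [0.5545, 0.0844, 0.039]
ee_rot: [3.142, -0.0, 0.568]
wrist_force: [-2.3, -2.0, 4.9]
width: 0.0176
finger_force: 30.0
time: 21.45
tool_pos: [0.5556, 0.085, 0.039]
ee_rot: [3.142, -0.0, 0.568]
wrist_force: [-3.3, -2.9, 4.6]
width: 0.0178
finger_force: 30.0
```

```bash
python3 -m pendant '[[0.1,0.06,0,0,0,0,0],[0,0,0,0,0,0,0]]'
```

```text
time: 21.65
tool_pos: [0.5566, 0.0856, 0.039]
ee_rot: [3.141, -0.0, 0.568]
wrist_force: [-4.1, -2.1, 3.5]
width: 0.0177
finger_force: 30.0
```

```bash
python3 -m pendant '[[0.1,0.06,0,0,0,0,0],[0,0,0,0,0,0,0]]'&& python3 -m pendant '[[0.1,0.06,0,0,0,0,0],[0,0,0,0,0,0,0]]'
```

```text
time: 21.85
tool_pos: [0.5573, 0.0861, 0.0391]
ee_rot: [3.142, 0.001, 0.568]
wrist_force: [-4.6, -1.8, 6.1]
width: 0.0179
finger_force: 30.0
time: 22.05
tool_pos: [0.5573, 0.086, 0.0391]
ee_rot: [-3.141, 0.003, 0.568]
wrist_force: [-7.0, -3.2, 7.1]
width: 0.0173
finger_force: 30.0
```

```bash
python3 -m pendant '[[0.1,0.06,0,0,0,0,0],[0,0,0,0,0,0,0]]'; python3 - <<'E'
from h import *
b=imaging.snapshot("top")[:,:,::-1];a=imaging.snapshot("side")[:,:,::-1]
cv2.imwrite("pics/g9.png",np.hstack([cv2.resize(a[130:250,220:340],(400,400),interpolation=2),cv2.resize(b[130:250,180:300],(400,400),interpolation=2)]))
E
```

```text
time: 22.25
tool_pos: [0.5572, 0.086, 0.0391]
ee_rot: [-3.141, 0.006, 0.568]
wrist_force: [-9.1, -5.7, 8.6]
width: 0.0177
finger_force: 30.0
```

View pics/g9.png

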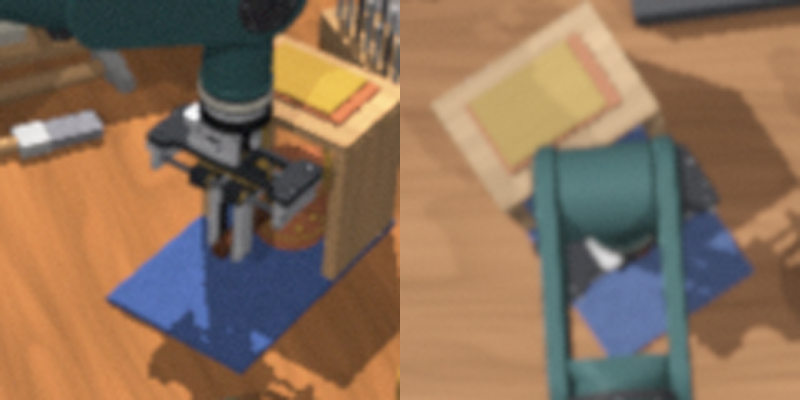

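The command advanced but the tool stopped with about 11 N of resistance, at 13.9 cm of travel as expected, so the pot is against the stop. Easing off slightly, releasing and rising.

```bash
python3 -m pendant '[[-0.1,-0.06,0,0,0,0,0],[0,0,0,0,0,0,0.2],[0,0,0,0,0,0,0.25],[0,0,0,0,0,0,0.4],[0,0,0,0,0,0,0.7],[0,0,0,0,0,0,1],[0,0,0,0,0,0,1],[0,0,0,0,0,0,1]]' && python3 -m pendant '[[0,0,0,0,0,0,1],[0,0,0,0,0,0,1],[-0.5,-0.3,1,0,0,0,1],[-0.8,-0.5,2,0,0,0,1],[-0.8,-0.5,3,0,0,0,1],[0,0,4,0,0,0,1],[0,0,4,0,0,0,1],[0,0,4,0,0,0,1]]' && python3 -m pendant '[[0,-3,2,0,0,0,1],[0,-4,0,0,0,0,1],[0,-4,0,0,0,0,1],[0,-4,0,0,0,0,1],[0,-4,0,0,0,0,1],[0,-4,0,0,0,0,1],[0,-3,0,0,0,0,1],[0,0,0,0,0,0,1]]'; python3 - <<'E'
from h import *
b=imaging.snapshot("top")[:,:,::-1];a=imaging.snapshot("side")[:,:,::-1]
cv2.imwrite("pics/g10.png",np.hstack([cv2.resize(a[130:250,220:340],(400,400),interpolation=2),cv2.resize(b[130:250,180:300],(400,400),interpolation=2)]))
f=lambda x,y:((x-400)/3.3333+180,y/3.3333+130)
for X in([.045-.142,0,.078],[.045-.118,0,.078]):
    p=np.array([.6155+.845*X[0],.1225+.534*X[0],X[2]]);u=proj("top",p);print(((u-[180,130])*3.333+[400,0]).round())
for c in blobs(b,(215,170,45,45),(0,60,35),(16,255,125),5): r=cv2.minAreaRect(c.astype(np.float32));print(np.round(r[0],1),np.round((cv2.boxPoints(r)-[180,130])*3.333+[400,0]).tolist())
E
```

```text
time: 23.15
tool_pos: [0.5586, 0.0869, 0.039]
ee_rot: [3.142, -0.0, 0.568]
wrist_force: [-0.6, 0.1, -0.6]
width: 0.0603
finger_force: 0.0
time: 23.95
tool_pos: [0.5369, 0.0735, 0.2216]
ee_rot: [3.141, -0.001, 0.568]
wrist_force: [0.4, -0.8, -0.1]
width: 0.094
finger_force: 0.0
time: 24.75
tool_pos: [0.5366, -0.1899, 0.2392]
ee_rot: [3.141, 0.001, 0.563]
wrist_force: [-0.1, -0.6, -0.3]
width: 0.0942
finger_force: 0.0
[648. 255.]
[634. 235.]
[217.2 194.2] [[516.0, 206.0], [520.0, 203.0], [532.0, 222.0], [528.0, 225.0]]
[242.3 191.3] [[553.0, 180.0], [574.0, 155.0], [662.0, 229.0], [641.0, 254.0]]
```

View pics/g10.png

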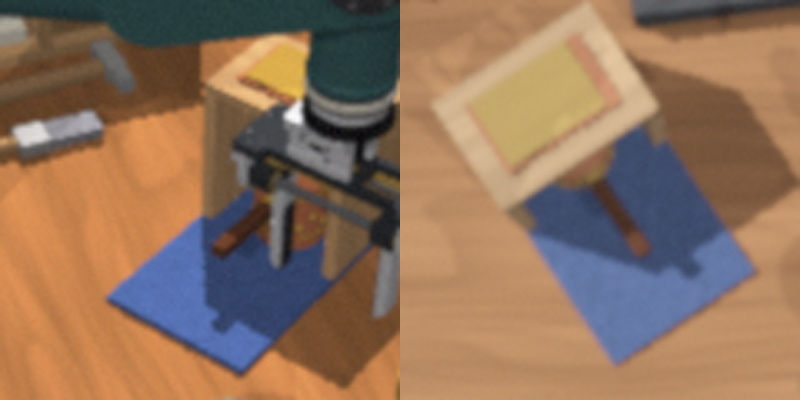

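The pot is under the roof with its handle pointing straight out: tip at crop (640,250), against (648,255) predicted for fully home. The gripper is clear, so I'm handing in.

```bash
python3 -c "
from bench import robot;print(robot.close_job())"
```

```text
the job is handed in; nothing more can be done
None
```

The copper pot was set down upright on the felt, then slid spout first against the steel stop and released with its side handle pointing out; I handed the job in at about 25 s, and no verdict was returned.

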